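Release and push back the cover of the air-filter unit

TASK

The filter in the small grey air-filter unit is due for inspection. With a fingertip press the black snap tab in front of the unit's metal cover fully down, then push the released cover by its upright rib along the unit, off its seat and onto the deck, until the whole filter opening is uncovered. Do not lift the cover off the unit, and leave the things lying around it where they are.

Things in the scene. Friction and masses are not known exactly. Their poses are not given: they have to be found in the camera images.
- filter_unit: Low grey box, fixed, 190 x 100 x 62 mm (x, y, z), hose stub at its -x end. Origin: centre of its underside. The cover is pushed along its +x, from the seat (opening over a pleated filter, x -78 to -14 mm) to the deck (z 45 mm) at the +x half. Side rails: y = +-42 mm, 58 mm high; keeper strips over the seat (x -95 to -25 mm) reach in to y = +-37 mm, z 58 to 62 mm. End walls x = +-87 mm, 58 mm high.
- cover: Loose aluminium cover, 80 x 80 x 6 mm, 0.12 kg. Origin: centre of its underside, axes as the unit's. An upright rib crosses it (x +4 to +12 mm, 46 mm long along y, 14 mm above the plate). The plate behind the rib (x -40 to +4 mm) is bare: room for the tips of a closed gripper. It slides on ledges along the unit's +x with about 1 N once the tab is down; the raised tab blocks it.
- rib (a point): Middle of the cover's rib: 8 mm ahead of the cover's origin and 13 mm above its underside; rib top is 7 mm higher.
- seat (a point): Point of the unit where the cover's origin lies when it is seated: 46 mm behind (-x) the unit's origin, 50 mm above its underside.
- park (a point): Point of the unit where the cover's origin lies when it is pushed right up to the end stop: 93 mm ahead (+x) of the seat point. The filter opening is wholly uncovered from 72 mm of travel on.
- tab_top (a point): Where to press the black ridged snap tab: top of it, 14 mm ahead (+x) of the unit's origin, 20 mm ahead of the seated cover's front edge. The tab's top reaches 18 mm behind and 14 mm ahead of this point and is 30 mm wide; it is 56 mm above the unit's underside when up (level with the cover's plate) and 48 mm when fully down, then 3 mm above the deck.
- snap_tab (a joint): How far the tab is pressed down, m: 0 up, 0.008 fully down. It gives way at about 4.5 N and stays where it is pushed; the cover can pass from 0.006 on.
- sanding_block: Brown cork sanding block, 40 x 70 x 24 mm, bystander beside the unit. Origin: centre of its underside.
- putty_rubber: Grey eraser, 26 x 42 x 12 mm, bystander beside the unit. Origin: centre of its underside.
- dipper_1: Small round open metal tin, 50 mm across, 21 mm high, bystander beside the unit. Origin: centre of its underside.
- charcoal_stick: Black stick of charcoal, 9 x 79 x 9 mm, bystander beside the unit. Origin: centre of its underside.
- tube_small: Small squeezed aluminium paint tube, 46 x 150 x 28 mm, bystander lying near the front edge of the table. Origin: centre of its underside.

How it is judged (in metres and radians):
On the way, in this order (a step that is already met when the one before it is completed fails the run):
1. the tab is pressed down while the cover is still on its seat (value of joint snap_tab above 0.006 m and x of cover in the frame of seat below 0.02 m), for 0.1 s.
2. the cover is pushed off its seat onto the deck (x of cover in the frame of seat above 0.07 m), for 0.1 s.
At the end, for the whole second after the job is handed in: The tab is down (6 mm or more) and the cover lies flat and at rest on the ledges of the deck, between the rails, at least 70 mm ahead of its seat (the end stop is at 93 mm) (value of joint snap_tab above 0.006 m and x of cover in the frame of seat between 0.07 and 0.097 m and z of cover in the frame of seat between -0.004 and 0.004 m and angle between cover's own z axis and vertical below 0.08 rad and linear speed of cover below 0.01 m/s); the robot touches nothing.
It fails at once if the cover is lifted or tipped up (z of cover in the frame of seat above 0.012 m or angle between cover's own z axis and vertical above 0.3 rad).
It fails at once if a bystander is shifted by more than 20 mm (distance of any of sanding_block, putty_rubber, dipper_1, charcoal_stick, tube_small from where it was at the start of the episode above 0.02 m).
It also fails if it takes over 32 s, if anything falls off the work surface, if the arm or the gripper's body presses on something with over 40 N, if the wrist force passes 120 N, or if a joint passes its speed limit or range.

ROBOT

A 6-joint arm with a two-finger parallel gripper is mounted at the origin on a cart in front of the work surface, level with it; the furniture and walls round the work are solid. World frame = base frame: x ahead of the robot, y to its left, z up, the work surface at z = 0. Lengths are in m, angles in degrees, forces in N, time in s.
With the tool pointing down it reaches from about 0.25 to 0.725 m from the base axis. Payload 9.7 kg.
Tool frame: the origin (TCP) lies on the centre line of the jaws, within the pads' length; the fingertips stand 14 mm ahead of it and the grasp point (between the pads) lies 5 mm behind it; z points along the fingers, y is the line along which they close (so a half turn about z gives the same grasp; the last joint's range is limited). The gripper opens to 85 mm and grips with 20 to 120 N. Pads are 22 mm wide; open, the fingers measure 114 mm over their backs; the gripper's body (76 mm by 85 mm) begins 54 mm behind the grasp point. The pads swing forward as they close: fully open they stand 13 mm farther back than shut.
Start: joints at [74.083, 4.979, 10.078, 95.1, 0, 90], TCP at [0.151, 0.529, 0.245] pointing down, gripper open.
Joint ranges: [-179.16, 179.16], [-48.56, 103.87], [-65.8, 70.77], [-126.05, 130.52], [-82.76, 87.17], [-180, 180]. Speed limits (degrees/s): [127.2, 127.2, 147.25, 180, 180, 180].

INTERFACE

Orientations are given as [roll, pitch, yaw] about the fixed x, y, z axes, in that order (R = Rz(yaw) Ry(pitch) Rx(roll)).
In Python, from workcell import bot, camera, get_calibration, ticket gives the robot as it stands. The module is installed in compiled form; this text tells all that it offers.
- The arm moves only by the tool send_rows, never from a script. Its arguments are lists of equal length, an entry for each row: "linear": the shift along the tool's x, y, z in m, a list of three; "twist": the turn, a rotation vector about the tool's x, y, z in units of 10 degrees (1.0 is 10 degrees), a list of three; "gripper": the opening in per cent of the stroke, from 0 (shut) to 100 (fully open). In form: {"linear": [[x, y, z], ...], "twist": [[wx, wy, wz], ...], "gripper": [gripper, ...]}. A call has 1 to 8 rows; each row shifts and turns the commanded pose from where the row before left it, along the tool's axes as they then stand; what a row does not reach is not made up. A row lasts 1/8 s, in which the tool goes at most 62.5 mm and 10.7 degrees, less where a joint would pass 70% of its speed; a pose out of reach is approached as far as the arm can. A call with a gripper value outside its range is refused whole. The fingers move at their own pace and stop on an object; "grip_force" is the grip in N (left out, the last holds). Time passes only in rows, so rows that do not move let the fingers close. It gives the time, the measured TCP pose, the force, the opening and the grip force at its end, in the units of the state.
- bot.get_obs(): the state, without advancing time (a new reading comes with each control period).
- camera(name): name is "scene" or "side" or "wrist"; returns the picture (420x560x3 uint8, red, green, blue); there is no depth.
- get_calibration(name): a dict with "fx", "fy", "cx", "cy" (pixels), "origin" and "orientation" of the camera in the world; the wrist camera has in their place "hand_eye" (4x4, takes a point from camera to tool coordinates, whose origin is the TCP and whose axes are the flange's). Camera axes: x right, y down, z forward; pixel columns grow to the right and rows downward; lengths in m; the calibration is good to about 2 mm. A picture is of the moment at which its call begins: read the wrist's pose just before it. get_calibration takes no time and is no camera call.
- ticket.job_done(): hands the job in; it is judged then, once.
The state is a dict: "time": time; "q": joint angles; "qd": joint speeds; "joint_efforts": joint torques, N m; "ee_pos": TCP position; "tcp_rot": TCP orientation; "wrist_force": force on the tool from outside, world axes, zero at the start; "torque": the same for the moment, N m; "opening": finger opening in m; "grasp_force": force on a finger pad.
Only numpy, scipy, OpenCV 4.12 (cv2) and the standard library are available. Lean on these libraries where they do the work, as an engineer would, in place of code of your own. Each camera call takes 0.05 s, during which the arm holds its last target. There are 200 camera calls.

## Working session

There is one attempt and no reset: what is moved stays moved. The work goes in short steps, Python scripts to look and compute and a tool call to move; the robot and the scene stay as the last step left them, time stands still between calls to the robot, and variables do not carry over. Pictures are saved under pics/ and viewed, at most 10 in all, crops included, and the job is handed in when it is done.

Besides the shell and the picture viewer there is one more tool, called after ">>>" as a command line: name --argument value ..., lists and objects as JSON in quotes. send_rows: Moves the arm, as the interface text tells. Its arguments: {"type":"object","properties":{"linear":{"type":"array"},"twist":{"type":"array"},"gripper":{"type":"array"},"grip_force":{"type":"number"}},"required":["linear","twist","gripper"]}

```bash
mkdir -p pics; python3 - <<'E'
from workcell import bot,camera,get_calibration
import cv2,numpy as np
o=bot.get_obs();print(o['time'],o['ee_pos'],o['tcp_rot'],o['wrist_force'],o['opening'])
for n in("scene","side","wrist"):
    im=camera(n);cv2.imwrite(f"pics/{n}0.png",im[:,:,::-1]);print(n,get_calibration(n))
E
```

```text
0.0 [0.1507622  0.52870863 0.2445939 ] [-1.79924600e+02  1.06882493e-03  1.64083047e+02] [-1.12938126 -1.33735246  0.78997432] 0.08527987363735527
scene {'fx': 494.46165398028825, 'fy': 494.46165398028825, 'cx': 268.19398246636723, 'cy': 204.04850651951054, 'origin': array([ 0.0978385 , -0.20583157,  0.6596981 ]), 'orientation': array([-132.54229922,    1.03770272,  -35.16259018])}
side {'fx': 519.2728133760711, 'fy': 519.2728133760711, 'cx': 277.88748340381807, 'cy': 209.74097768029034, 'origin': array([ 0.22672277, -0.38160097,  0.63390178]), 'orientation': array([-126.50094813,   -0.38497448,  -19.43336317])}
wrist {'fx': 325.7760381412326, 'fy': 325.7760381412326, 'cx': 278.19676410892356, 'cy': 211.4640766439877, 'hand_eye': array([[-8.60554844e-04, -9.58420203e-01, -2.85359376e-01,
         7.19777245e-02],
       [ 9.99999363e-01, -1.03310081e-03,  4.54130473e-04,
         8.10512306e-04],
       [-7.30052822e-04, -2.85358804e-01,  9.58420482e-01,
        -1.27510072e-01],
       [ 0.00000000e+00,  0.00000000e+00,  0.00000000e+00,
         1.00000000e+00]])}
```

View pics/scene0.png

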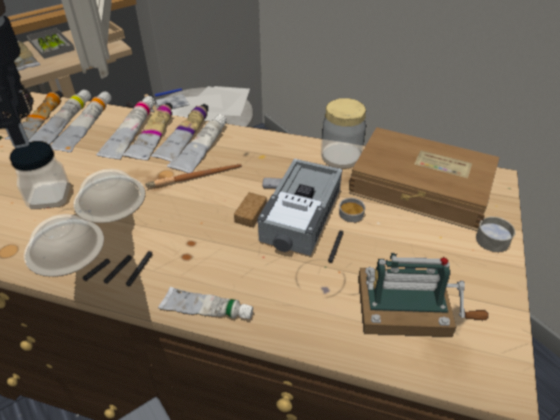

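View pics/side0.png

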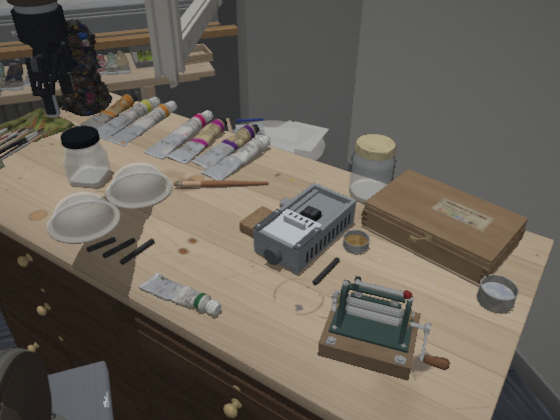

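View pics/wrist0.png

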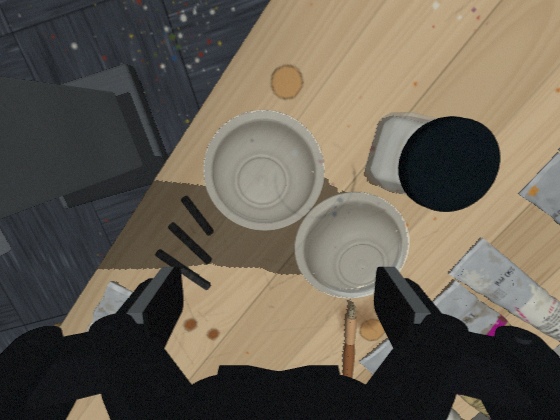

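The scene picture shows the unit at about (300,205), with the bright cover at (297,212), the black tab at (304,190) and the hose stub at (285,243). The push direction runs up and right in the image. In the side picture the cover is at (291,228) and the tab at (312,213). The wrist view doesn't show the unit. I'll enlarge both views.

```bash
python3 - <<'E'
import cv2,numpy as np
a=cv2.imread("pics/scene0.png")[150:265,235:375];b=cv2.imread("pics/side0.png")[170:285,240:380]
f=lambda c:cv2.resize(c,None,fx=5,fy=5,interpolation=cv2.INTER_CUBIC)
cv2.imwrite("pics/za.png",f(a));cv2.imwrite("pics/zb.png",f(b))
E
```

```text
(no output)
```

View pics/za.png

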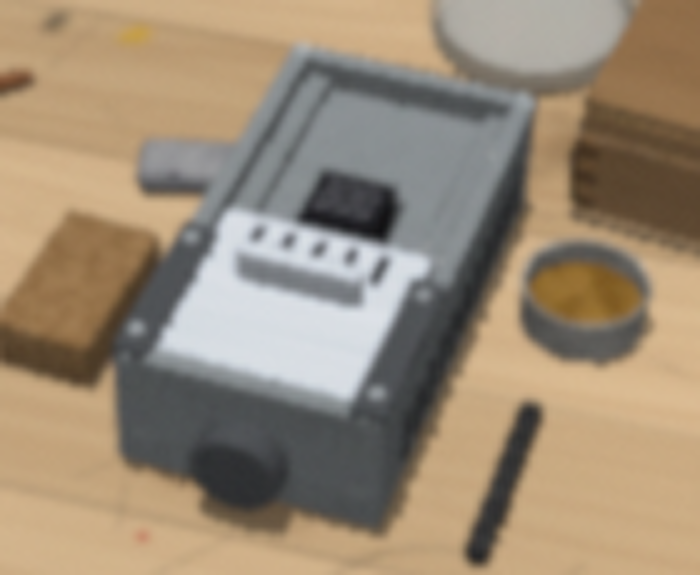

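View pics/zb.png

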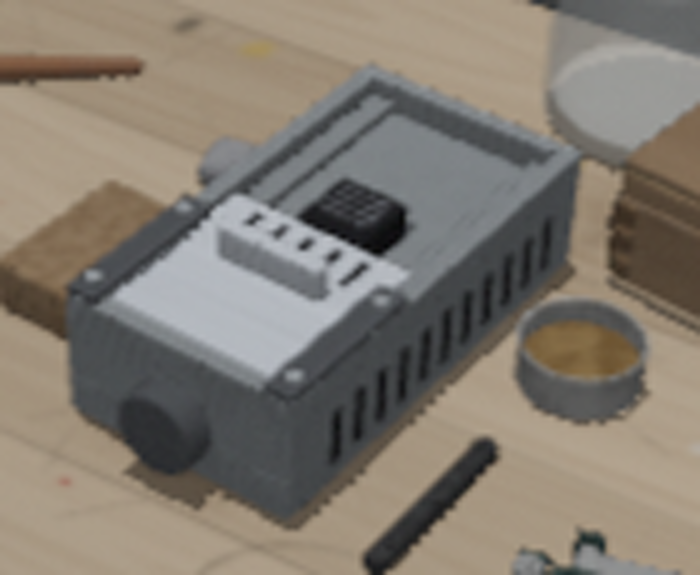

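```bash
cat > h.py <<'E'
import numpy as np
from workcell import get_calibration
from scipy.spatial.transform import Rotation as R
def ray(n,u,v,z):
    c=get_calibration(n);d=R.from_euler('xyz',c['orientation'],degrees=True).apply([(u-c['cx'])/c['fx'],(v-c['cy'])/c['fy'],1])
    return c['origin']+d*(z-c['origin'][2])/d[2]
def fit(L,P):
    L=np.array(L)[:,:2];P=np.array(P)[:,:2];a=L-L.mean(0);b=P-P.mean(0)
    y=np.arctan2((a[:,0]*b[:,1]-a[:,1]*b[:,0]).sum(),(a*b).sum());M=np.array([[np.cos(y),-np.sin(y)],[np.sin(y),np.cos(y)]])
    t=P.mean(0)-M@L.mean(0);return t,y,(P-L@M.T-t)
E
python3 - <<'E'
from h import *
S=[((95,50,58),302,48),((95,-50,58),530,97),((-95,50,62),118,365),((-95,-50,62),395,425),((-95,50,0),122,460),((-95,-50,0),378,528),((-6,40,56),228,210),((-6,-40,56),433,258)]
D=[((95,50,58),372,65),((95,-50,58),578,155),((-95,50,62),70,295),((-95,-50,62),290,397),((-95,50,0),75,405),((-95,-50,0),292,522),((95,-50,0),570,275),((-6,40,56),235,195),((-6,-40,56),410,272)]
al=[]
for n,T,ox,oy in(("scene",S,235,150),("side",D,240,170)):
    r=[(np.array(l)/1000,ray(n,ox+u/5-.4,oy+v/5-.4,l[2]/1000)) for l,u,v in T];al+=r
    t,y,e=fit([a for a,_ in r],[b for _,b in r]);print(n,t,np.degrees(y),(e*1000).round(1).tolist())
t,y,e=fit([a for a,_ in al],[b for _,b in al]);print(t,np.degrees(y))
c,s=np.cos(y),np.sin(y)
for k,x in(("tab",.014),("rib",-.038),("behind",-.060),("end",.095)):print(k,t+x*np.array([c,s]))
for nm,n,u,v,z in(("tabfarL","scene",322,172,.056),("tabfarR","scene",397,188,.056),("ribtopL","scene",238,248,.07),("block","scene",80,245,.024),("tin","scene",585,280,.021),("rubber","scene",185,150,.012)):
    print(nm,ray(n,235+u/5-.4,150+v/5-.4,z))
E
```

```text
scene [0.53335561 0.32303003] 33.89672676078384 [[1.5, -4.5], [-2.1, 1.1], [-3.5, -7.0], [-0.6, -2.3], [3.7, 4.4], [2.6, 6.8], [-0.6, 0.2], [-1.0, 1.2]]
side [0.535341  0.3226221] 32.50748739821337 [[-0.2, -1.9], [-3.3, -0.7], [-0.0, -6.6], [-0.2, 1.2], [4.2, 5.0], [3.9, 4.8], [-1.3, -1.9], [-1.9, -1.4], [-1.3, 1.5]]
[0.5344314  0.32272073] 33.12615856563021
tab [0.54615597 0.33037151]
rib [0.50260757 0.30195433]
behind [0.48418325 0.28993167]
end [0.61399099 0.37463675]
tabfarL [0.54687402 0.34967319 0.056     ]
tabfarR [0.56375741 0.32572554 0.056     ]
ribtopL [0.48671394 0.32140482 0.07      ]
block [0.46903357 0.39996756 0.024     ]
tin [0.61424158 0.27272731 0.021     ]
rubber [0.54304127 0.43441869 0.012     ]
```

The za crop shows the cover's front edge running from (228,210) to (433,258). The zb crop agrees with it. Both views give a unit pose within 2 mm and about 1.4°, and the tab's height and size match what was given. I'll move above the tab with the gripper shut.

>>> send_rows --linear '[[-0.0545, -0.0101, 0], [-0.0545, -0.0101, 0], [-0.0545, -0.0101, 0], [-0.0545, -0.0101, 0], [-0.0545, -0.0101, 0], [-0.0545, -0.0101, 0], [-0.0545, -0.0101, 0], [-0.0545, -0.0101, 0]]' --twist '[[0, 0, 0], [0, 0, 0], [0, 0, 0], [0, 0, 0], [0, 0, 0], [0, 0, 0], [0, 0, 0], [0, 0, 0]]' --gripper '[0, 0, 0, 0, 0, 0, 0, 0]'

```text
time: 1.15
ee_pos: [0.5494, 0.3305, 0.245]
tcp_rot: [-180.0, -0.0, 164.1]
wrist_force: [0.1, 0.8, 0.2]
opening: 0.0004
grasp_force: 0.0
```

>>> send_rows --linear '[[0, 0, 0], [0, 0, 0], [0, 0, 0], [0, 0, 0], [0, 0, 0], [0, 0, 0], [0, 0, 0], [0, 0, 0]]' --twist '[[0, 0, 1], [0, 0, 1], [0, 0, 1], [0, 0, 1], [0, 0, 1], [0, 0, 1], [0, 0, 1], [0, 0, 1]]' --gripper '[0, 0, 0, 0, 0, 0, 0, 0]'

```text
time: 2.15
ee_pos: [0.5479, 0.3316, 0.2449]
tcp_rot: [-180.0, 0.0, 83.8]
wrist_force: [-0.7, -0.4, -0.1]
opening: 0.0001
grasp_force: 0.0
```

>>> send_rows --linear '[[0, 0, 0], [0, 0, 0], [0, 0, 0], [0, 0, 0], [0, 0, 0], [0, 0, 0], [0, 0, 0]]' --twist '[[0, 0, 1], [0, 0, 1], [0, 0, 1], [0, 0, 1], [0, 0, 1], [0, 0, 0.1], [0, 0, 0]]' --gripper '[0, 0, 0, 0, 0, 0, 0]'

```text
time: 3.02
ee_pos: [0.5479, 0.3316, 0.2451]
tcp_rot: [-180.0, 0.0, 33.3]
wrist_force: [0.5, 0.2, -0.4]
opening: -0.0001
grasp_force: 0.0
```

```bash
python3 - <<'E'
from workcell import bot,camera
import cv2
o=bot.get_obs();print(o['time'],o['ee_pos'],o['tcp_rot'],o['wrist_force'],o['opening'])
cv2.imwrite("pics/w1.png",camera("wrist")[:,:,::-1])
E
```

```text
3.025 [0.54793163 0.33162733 0.24508459] [-1.79999294e+02  1.88303098e-02  3.32737579e+01] [ 0.51776878  0.16205031 -0.39236131] -0.00012806782702255687
```

View pics/w1.png

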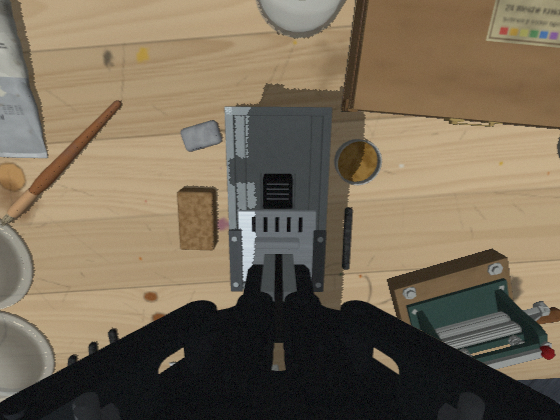

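The wrist view shows the unit upright in the image and aligned with the tool. Its far corners are at (226,106) and (330,108), the tab is at (278,190) and the cover's front edge is at row 210. I'll check these points in the tool frame.

```bash
python3 - <<'E'
from h import *
c=get_calibration("wrist");H=c['hand_eye'];z0=.24508
for n,u,v,z,ex in(("farL",226,106,.058,95),("farR",330,108,.058,95),("tabfarL",263,174,.056,28),("tabfarR",293,174,.056,28),("coverfrontL",253,211,.056,-6),("coverfrontR",316,211,.056,-6),("keepL",229,231,.062,-25),("keepR",326,231,.062,-25)):
    d=H[:3,:3]@[(u-c['cx'])/c['fx'],(v-c['cy'])/c['fy'],1];p=H[:3,3]+d*((z0-z)-H[2,3])/d[2]
    print(n,(p*1000).round(1),"unit origin x in tool",round(p[0]*1000-ex,1))
E
```

```text
farL [ 81.4 -48.1 187.1] unit origin x in tool -13.6
farR [ 79.5  47.5 187.1] unit origin x in tool -15.5
tabfarL [ 18.  -15.1 189.1] unit origin x in tool -10.0
tabfarR [ 17.9  14.3 189.1] unit origin x in tool -10.1
coverfrontL [-19.8 -25.8 189.1] unit origin x in tool -13.8
coverfrontR [-19.9  38.  189.1] unit origin x in tool -13.9
keepL [-39.2 -50.1 183.1] unit origin x in tool -14.2
keepR [-39.2  48.1 183.1] unit origin x in tool -14.2
```

The TCP is over unit x = +14 mm, y ≈ 0, so it is centred on the tab. Descending.

>>> send_rows --linear '[[0, 0, 0.03], [0, 0, 0.04], [0, 0, 0.04], [0, 0, 0.03], [0, 0, 0.02], [0, 0, 0.01], [0, 0, 0.003], [0, 0, 0.002]]' --twist '[[0, 0, 0], [0, 0, 0], [0, 0, 0], [0, 0, 0], [0, 0, 0], [0, 0, 0], [0, 0, 0], [0, 0, 0]]' --gripper '[0, 0, 0, 0, 0, 0, 0, 0]'

```text
time: 4.08
ee_pos: [0.5483, 0.3319, 0.0711]
tcp_rot: [180.0, -0.1, 33.1]
wrist_force: [0.0, -0.2, 0.7]
opening: -0.0001
grasp_force: 0.0
```

>>> send_rows --linear '[[0, 0, 0.002], [0, 0, 0.002], [0, 0, 0.001], [0, 0, 0.001], [0, 0, 0.001], [0, 0, 0]]' --twist '[[0, 0, 0], [0, 0, 0], [0, 0, 0], [0, 0, 0], [0, 0, 0], [0, 0, 0]]' --gripper '[0, 0, 0, 0, 0, 0]'

```text
time: 4.82
ee_pos: [0.5483, 0.3318, 0.0634]
tcp_rot: [180.0, -0.0, 33.1]
wrist_force: [2.1, 0.7, 3.6]
opening: 0.0002
grasp_force: 1.9
```

>>> send_rows --linear '[[0, 0, 0.001], [0, 0, 0.001], [0, 0, 0]]' --twist '[[0, 0, 0], [0, 0, 0], [0, 0, 0]]' --gripper '[0, 0, 0]'

```text
time: 5.2
ee_pos: [0.5482, 0.3318, 0.062]
tcp_rot: [180.0, -0.1, 33.1]
wrist_force: [1.2, 1.3, 8.5]
opening: 0.0001
grasp_force: 4.2
```

>>> send_rows --linear '[[0, 0, 0.001], [0, 0, 0.001], [0, 0, 0]]' --twist '[[0, 0, 0], [0, 0, 0], [0, 0, 0]]' --gripper '[0, 0, 0]'

```text
time: 5.58
ee_pos: [0.5483, 0.3319, 0.0619]
tcp_rot: [180.0, -0.1, 33.1]
wrist_force: [-3.2, -1.7, 20.6]
opening: 0.0
grasp_force: 10.1
```

The tab has bottomed: the tip is at 0.048 m and the force is rising sharply. Next I lift, go back over the bare plate behind the rib, and come down.

>>> send_rows --linear '[[0, 0, -0.01], [0, 0, -0.035], [-0.026, 0, 0], [-0.03, 0, 0], [-0.02, 0, 0], [0, 0, 0], [0, 0, 0.015], [0, 0, 0.004]]' --twist '[[0, 0, 0], [0, 0, 0], [0, 0, 0], [0, 0, 0], [0, 0, 0], [0, 0, 0], [0, 0, 0], [0, 0, 0]]' --gripper '[0, 0, 0, 0, 0, 0, 0, 0]'

```text
time: 6.58
ee_pos: [0.484, 0.29, 0.0832]
tcp_rot: [-180.0, 0.2, 33.1]
wrist_force: [-0.0, -0.5, 0.4]
opening: 0.0001
grasp_force: 0.0
```

```bash
python3 - <<'E'
from workcell import bot,camera
import cv2
import numpy as np
o=bot.get_obs();print(o['time'],o['ee_pos'],o['tcp_rot'],o['wrist_force'])
f=lambda c:cv2.resize(c,None,fx=3.3,fy=3.3,interpolation=cv2.INTER_CUBIC)
a=camera("scene")[140:265,240:360];b=camera("side")[160:285,250:370]
cv2.imwrite("pics/c2.png",f(np.hstack([a,b]))[:,:,::-1])
E
```

```text
6.575 [0.48398635 0.29003702 0.08315726] [-1.79994047e+02  1.51306745e-01  3.30891019e+01] [-0.00695558 -0.47760257  0.39843195]
```

View pics/c2.png

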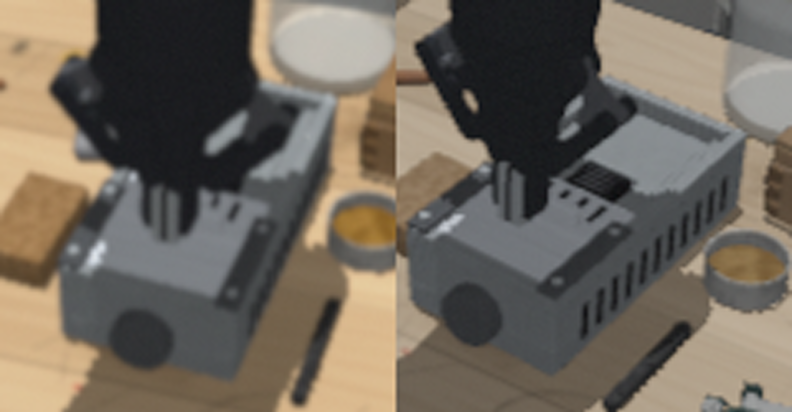

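The picture shows the tips over the bare plate behind the rib, with the tab down. Now I lower the tips and push: about 9 mm of gap plus 82 mm of travel.

>>> send_rows --linear '[[0, 0, 0.005], [0, 0, 0.003], [0, 0, 0], [0.005, 0, 0], [0.005, 0, 0], [0.005, 0, 0], [0.005, 0, 0], [0, 0, 0]]' --twist '[[0, 0, 0], [0, 0, 0], [0, 0, 0], [0, 0, 0], [0, 0, 0], [0, 0, 0], [0, 0, 0], [0, 0, 0]]' --gripper '[0, 0, 0, 0, 0, 0, 0, 0]'

```text
time: 7.68
ee_pos: [0.5014, 0.3013, 0.0771]
tcp_rot: [-180.0, -0.0, 33.1]
wrist_force: [0.2, 0.3, 0.0]
opening: -0.0003
grasp_force: 0.0
```

>>> send_rows --linear '[[0.006, 0, 0.0015], [0.008, 0, 0], [0.008, 0, 0], [0.008, 0, 0], [0.008, 0, 0], [0.008, 0, 0], [0.004, 0, 0], [0, 0, 0]]' --twist '[[0, 0, 0], [0, 0, 0], [0, 0, 0], [0, 0, 0], [0, 0, 0], [0, 0, 0], [0, 0, 0], [0, 0, 0]]' --gripper '[0, 0, 0, 0, 0, 0, 0, 0]'

```text
time: 8.68
ee_pos: [0.5432, 0.3285, 0.0757]
tcp_rot: [-180.0, -0.0, 33.1]
wrist_force: [0.2, -0.4, 0.6]
opening: 0.0
grasp_force: 0.0
```

```bash
python3 - <<'E'
from workcell import bot,camera
import cv2
import numpy as np
o=bot.get_obs();print(o['time'],o['ee_pos'],o['tcp_rot'],o['wrist_force'])
f=lambda c:cv2.resize(c,None,fx=3.3,fy=3.3,interpolation=cv2.INTER_CUBIC)
a=camera("scene")[140:265,240:360];b=camera("side")[160:285,250:370]
cv2.imwrite("pics/c3.png",f(np.hstack([a,b]))[:,:,::-1])
E
```

```text
8.675 [0.54315671 0.32852963 0.07572079] [-1.79998510e+02 -5.07122409e-03  3.30826331e+01] [ 0.23077451 -0.40633472  0.63099074]
```

View pics/c3.png

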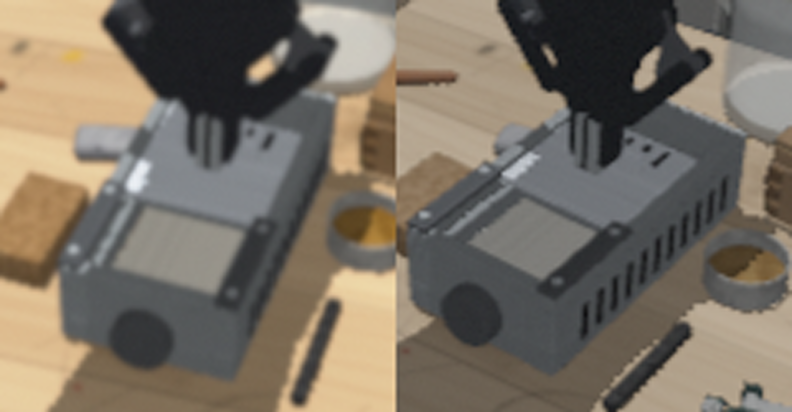

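The cover is sliding flat, the filter is showing, and travel is about 61 mm. I'll push 22 mm more.

>>> send_rows --linear '[[0.006, 0, 0], [0.006, 0, 0], [0.005, 0, 0], [0.003, 0, 0], [0.002, 0, 0], [0, 0, 0], [0, 0, 0]]' --twist '[[0, 0, 0], [0, 0, 0], [0, 0, 0], [0, 0, 0], [0, 0, 0], [0, 0, 0], [0, 0, 0]]' --gripper '[0, 0, 0, 0, 0, 0, 0]'

```text
time: 9.65
ee_pos: [0.5614, 0.3404, 0.0758]
tcp_rot: [-180.0, -0.0, 33.1]
wrist_force: [0.4, 0.7, -0.6]
opening: -0.0001
grasp_force: 0.0
```

>>> send_rows --linear '[[-0.004, 0, 0], [-0.004, 0, 0], [0, 0, -0.02], [0, 0, -0.04], [0, 0, -0.05], [-0.05, 0, -0.03], [-0.05, 0, 0], [0, 0, 0]]' --twist '[[0, 0, 0], [0, 0, 0], [0, 0, 0], [0, 0, 0], [0, 0, 0], [0, 0, 0], [0, 0, 0], [0, 0, 0]]' --gripper '[0, 0, 0, 0, 0, 0, 0, 0]'

```text
time: 10.65
ee_pos: [0.4689, 0.2801, 0.2183]
tcp_rot: [180.0, -0.1, 33.1]
wrist_force: [0.4, -0.0, 0.4]
opening: 0.0001
grasp_force: 0.0
```

```bash
python3 - <<'E'
from workcell import bot,camera
import cv2
o=bot.get_obs();print(o['time'],o['ee_pos'],o['tcp_rot'],o['wrist_force'])
cv2.imwrite("pics/w4.png",camera("wrist")[:,:,::-1])
E
```

```text
10.65 [0.46885271 0.28009586 0.21833864] [ 1.79993351e+02 -1.22112557e-01  3.30789578e+01] [ 0.43184963 -0.00988553  0.41956779]
```

View pics/w4.png

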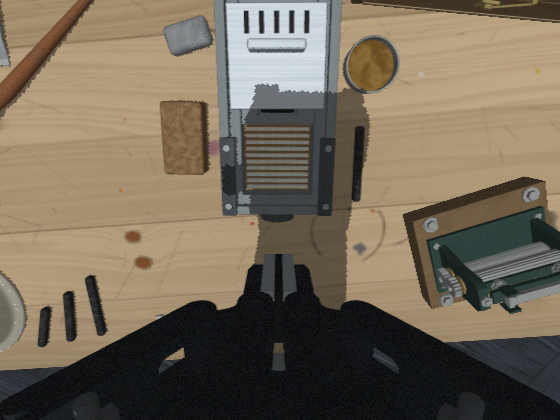

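The wrist picture shows the cover lying flat and square, with its rear edge at row 108. The filter is fully open (rows 122–190), the keepers run from row 138 to 213, and the bystanders are undisturbed. I'll measure the travel.

```bash
python3 - <<'E'
from h import *
c=get_calibration("wrist");H=c['hand_eye'];z0=.21834
def p(u,v,z):
    d=H[:3,:3]@[(u-c['cx'])/c['fx'],(v-c['cy'])/c['fy'],1];return (H[:3,3]+d*((z0-z)-H[2,3])/d[2])[0]*1000
e,k1,k2=p(278,108,.056),p(228,138,.062),p(228,213,.062)
print(e,k1,k2,"rear edge unit x via keepers",e-k1-25,e-k2-95,"travel",e-k1-25+86,e-k2-95+86)
E
```

```text
79.08350153528457 54.64255770553339 -12.080460843103088 rear edge unit x via keepers -0.559056170248823 -3.8360376216123484 travel 85.44094382975118 82.16396237838765
```

Travel is about 82–85 mm, inside the 70–97 mm window. Handing in.

```bash
python3 -c "
from workcell import ticket
print(ticket.job_done())"
```

```text
the job is handed in; nothing more can be done
None
```

I pressed the tab fully down and pushed the cover about 83 mm along the unit onto the deck. The filter opening is uncovered, the bystanders look undisturbed, and the job is handed in (no verdict was returned).

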